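# Slide the top-heavy sample crate into the intake bay and log it in

### The job

Push the heavy white sample crate low, near its base (the black kick bar is there for that), so that it slides upright along the bench without tipping, until it stands flat against the metal stop bar and between the two white lines of the intake bay; never lift it and keep the fingers off its top handle. Then press the green button on the console fully down and let it come up again. Leave the tube rack, the white jar and the paper roll where they are.

Things in the scene. Friction and masses are not known exactly. Their poses are not given: they have to be found in the camera images.
- crate: white sample crate, 90 mm deep (x), 140 wide (y), walls 150 high, six orange-lidded jars, steel handle along y on top up to 220. At its foot on the near side a black kick bar along y, 140 long, 16 to 42 high, outer face at x = -95 mm, 36 clear of the wall. 1.4 to 2.2 kg, slides at 6 to 16 N, tips if pushed above about 60. Origin: centre of underside; x away from the robot; z up.
- bay: intake bay, fixed: aluminium stop bar 220 mm long (y), 22 thick, 30 high, near face at x = +45 mm; two white lines flat on the bench, inner edges at y = -86 and +86 mm. Origin: on the bench, where the crate's origin belongs, axes alike (x away from the robot, to the bar). The crate starts 115 to 155 mm short of it, up to 20 mm aside, turned up to 0.15 rad.
- console: white console box, 90 mm (x) by 80 mm (y) by 50 mm high, fixed to the bench beside the bay (left or right) with a small dark screen and the green button on top. Origin: centre of its underside.
- log_button_top (a point): centre of the top face of the green round push button (30 mm across) on the console, 72 mm above the bench; it is pressed straight down
- log_button (a joint): travel of the green button: 0 up, 0.006 m fully down; sprung, fully down takes about 5 N
- tube_rack: bystander: loose lilac rack, 60 (x) by 100 (y) by 48 mm, with six blue-capped tubes up to 79 mm high, on the other side of the bay from the console. Origin: centre of its underside.
- jar: bystander: loose white jar with lid, 60 mm across, 85 mm high, beside the crate's path. Origin: centre of its underside.
- roll: bystander: upright paper roll, 84 mm across, 100 mm high, beside the crate's path on the other side from the jar. Origin: centre of its underside.
Mind the look-alikes: they are no part of the job. Of the things that look like the crate, the smaller one is meant.

How it is judged:
By the outcome, as a careful person would: the job done as asked, in the order asked, and still so for the second after the job is handed in, with the robot touching nothing.
It also fails if it takes over 70 s, if anything falls off the work surface, if the arm or the gripper's body presses on something with over 40 N, if the wrist force passes 120 N, or if a joint passes its speed limit or range.

### The arm

A 6-joint arm with a two-finger parallel gripper is mounted at the origin on the work surface. World frame = base frame: x ahead of the robot, y to its left, z up, the work surface at z = 0. Lengths are in m, angles in rad, forces in N, time in s.
With the tool pointing down it reaches from about 0.375 to 0.925 m from the base axis. Payload 5.7 kg.
Tool frame: the origin (TCP) lies midway between the tips of the shut fingers; the grasp point (between the pads) lies 19 mm behind it; z points along the fingers, x is the direction in which the jaws open and shut, and the axes are right-handed (so a half turn about z gives the same grasp; the last joint's range is limited). The gripper opens to 88 mm and grips with 3 to 60 N. Pads are 20 mm wide; open, the fingers measure 115 mm over their backs; the gripper's body (75 mm by 178 mm) begins 61 mm behind the grasp point.
Start: joints at [-1.359, 0.359, 1.51, -0, 1.272, -0.115], TCP at [0.193, -0.568, 0.223] pointing down, gripper open.
Joint ranges: [-2.97, 2.97], [-1.01, 2.36], [0.21, 2.38], [-0.96, 4.11], [0.2, 2.71], [-2.98, 2.98]. Speed limits (rad/s): [2.39, 2.39, 3.14, 3.14, 3.14, 3.14].

### API

Orientations are given as a unit quaternion [x, y, z, w].
In Python, from plant import observe, imaging, arm gives the robot as it stands.
- The arm moves only by the tool arm_command, never from a script. Its argument "series" is a list of rows, each a list of 2 entries, a list of its own where there are three numbers: the shift along the tool's x, y, z scaled (see below), then the turn, a rotation vector about the tool's x, y, z scaled (see below). A call has 1 to 20 rows; each row is the pose to reach, as a shift and turn from the pose commanded when the call began, along the tool's axes at that moment; what a row does not reach only later rows make up. The controller multiplies each number of a shift by 500 mm and each number of a turn by 120 degrees. A row lasts 1/8 s, in which the tool goes at most 62.5 mm and 10.7 degrees, less where a joint would pass 70% of its speed; a pose out of reach is approached as far as the arm can. A call with a number of a shift or a turn outside -1 to 1 is refused whole. A call with a gripper value outside its range is refused whole. "jaw" is the closure, from -1 (fully open) to 1 (shut), set as the call begins (left out, the last holds). The fingers move at their own pace and stop on an object; "newtons" is the grip in N (left out, the last holds). Time passes only in rows, so rows that repeat a pose let the fingers close. It gives the time, the measured TCP pose, the force and the opening at its end, in the units of the state.
- observe(): the state, without advancing time (a new reading comes with each control period).
- imaging.capture(name): name is "side" or "top" or "wrist"; returns the picture (420x560x3 uint8, red, green, blue); there is no depth.
- imaging.camera_info(name): a dict with "K" (3x3 intrinsics, pixels), "rvec" (rotation vector, rad) and "tvec" (3), from world to camera coordinates, as OpenCV has them. Camera axes: x right, y down, z forward; pixel columns grow to the right and rows downward; lengths in m; the calibration is good to about 2 mm. A picture is of the moment at which its call begins: read the wrist's pose just before it. camera_info takes no time and is no camera call; for the wrist camera it gives the pose at the moment of the call.
- arm.sign_off(): hands the job in, once; it reports no verdict.
The state is a dict: "t": time; "qpos": joint angles; "qvel": joint speeds; "tau": joint torques, N m; "tool_pos": TCP position; "tool_rot": TCP orientation; "force": force on the tool from outside, world axes, zero at the start; "wrist_torque": the same for the moment, N m; "width": finger opening in m.
Only numpy, scipy, OpenCV 4.12 (cv2) and the standard library are available. Lean on these libraries where they do the work, as an engineer would, in place of code of your own. Each camera call takes 0.05 s, during which the arm holds its last target.

## Working session

There is one attempt and no reset: what is moved stays moved. The work goes in short steps, Python scripts to look and compute and a tool call to move; the robot and the scene stay as the last step left them, time stands still between calls to the robot, and variables do not carry over. Pictures are saved under pics/ and viewed, and the job is handed in when it is done.

Besides the shell and the picture viewer there is one more tool, called after "Request:" as name(argument=value, ...) on one line, values as JSON. arm_command: Moves the arm, as the interface text tells. Shifts and turns lie within -1 to 1; 1 stands for 500 mm of shift or 120 degrees of turn. Its arguments: {"type":"object","properties":{"series":{"type":"array"},"jaw":{"type":"number"},"newtons":{"type":"number"}},"required":["series"]}

```bash
mkdir -p pics
python3 - <<'E'
from plant import observe, imaging, arm
import cv2
s=observe(); print(s)
for n in ("top","side"):
    im=imaging.capture(n); cv2.imwrite(f"pics/{n}0.png",im[:,:,::-1]); c=imaging.camera_info(n); print(n,c)
E
```

```text
{'t': 0.0, 'qpos': array([-1.35907461e+00,  3.59494559e-01,  1.51142369e+00,  1.21375938e-05,
        1.27247363e+00, -1.15110835e-01]), 'qvel': array([ 0.00110446,  0.0010764 , -0.00022933,  0.00058629, -0.00013589,
       -0.00112591]), 'tau': array([-4.05592393e-03, -5.15378630e+01, -2.70726711e+01,  6.70260005e-02,
        3.50578094e-02, -1.30223534e-04]), 'tool_pos': array([ 0.1924742 , -0.5675738 ,  0.22181913]), 'tool_rot': array([ 8.12723941e-01, -5.82648253e-01, -6.62200347e-04, -6.08959405e-04]), 'force': array([-0.65804561,  0.61985557, -0.75386674]), 'wrist_torque': array([ 0.03676216, -0.02052361, -0.02230635]), 'width': 0.08798008235897176}
top {'K': array([[457.43674312,   0.        , 272.99434466],
       [  0.        , 457.43674312, 206.06380506],
       [  0.        ,   0.        ,   1.        ]]), 'rvec': array([ 2.13798786, -2.19281442,  0.12968405]), 'tvec': array([0.00875428, 0.6272129 , 1.02743218])}
side {'K': array([[476.85850003,   0.        , 276.68007304],
       [  0.        , 476.85850003, 215.49668801],
       [  0.        ,   0.        ,   1.        ]]), 'rvec': array([ 1.91924015,  1.40156846, -0.62522296]), 'tvec': array([-0.18556452, -0.30747041,  1.63161593])}
```

View pics/top0.png

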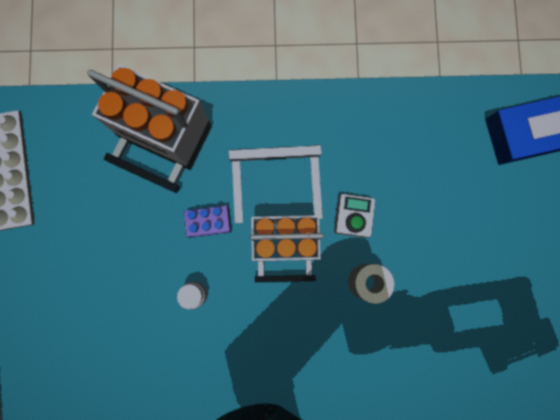

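View pics/side0.png

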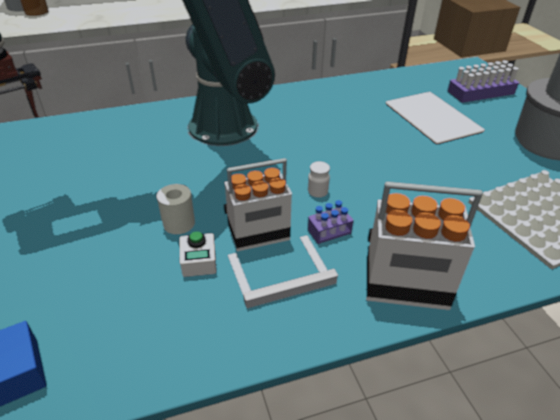

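The top view shows two crate-like things: a small crate at (286,240) and a large one at (150,125). The blue box at (530,130) and the racks at the left edge aren't crates. The small one is meant, and it stands before the bay: bar at (276,153), lines at (238,192) and (317,185). The console is to the right, with its button at (357,222). The rack is at (207,220), the jar at (190,296) and the roll at (374,284). I'll check the choice in a close crop.

```bash
cat > h.py <<'E'
import numpy as np, cv2
from plant import observe, imaging, arm
from scipy.spatial.transform import Rotation as R
def ray(name,px,z,c=None):
    c=c or imaging.camera_info(name); Rm=cv2.Rodrigues(c['rvec'])[0]
    px=np.atleast_2d(np.array(px,float))
    d=np.c_[px,np.ones(len(px))]@np.linalg.inv(c['K']).T@Rm; o=-Rm.T@c['tvec']
    return o+d*((z-o[2])/d[:,2])[:,None]
def proj(name,P,c=None):
    c=c or imaging.camera_info(name)
    return cv2.projectPoints(np.atleast_2d(np.array(P,float)),c['rvec'],c['tvec'],c['K'],None)[0][:,0]
E
python3 - <<'E'
import cv2
a=cv2.imread('pics/top0.png')[135:315,170:410]; cv2.imwrite('pics/top0c.png',cv2.resize(a,None,fx=3.3,fy=3.3,interpolation=cv2.INTER_CUBIC))
a=cv2.imread('pics/side0.png')[150:310,140:380]; cv2.imwrite('pics/side0c.png',cv2.resize(a,None,fx=3.3,fy=3.3,interpolation=cv2.INTER_CUBIC))
E
```

```text
(no output)
```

View pics/top0c.png

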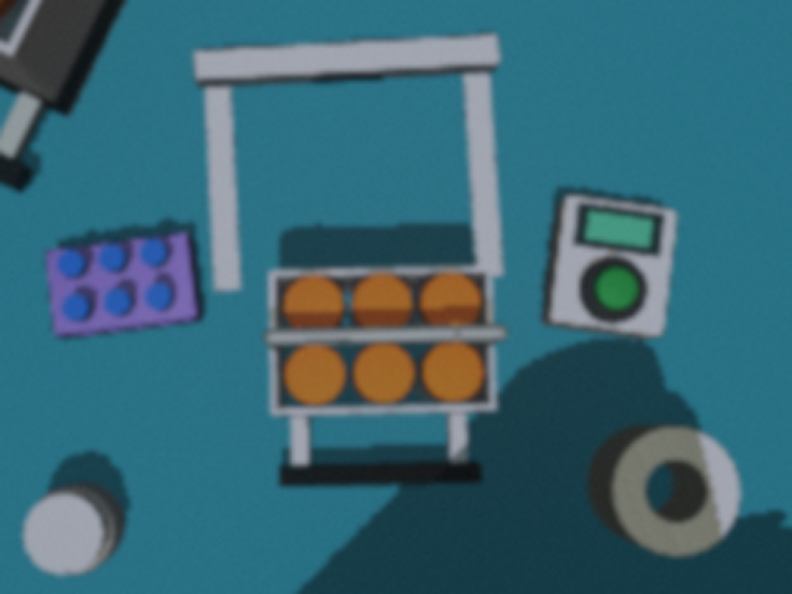

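View pics/side0c.png

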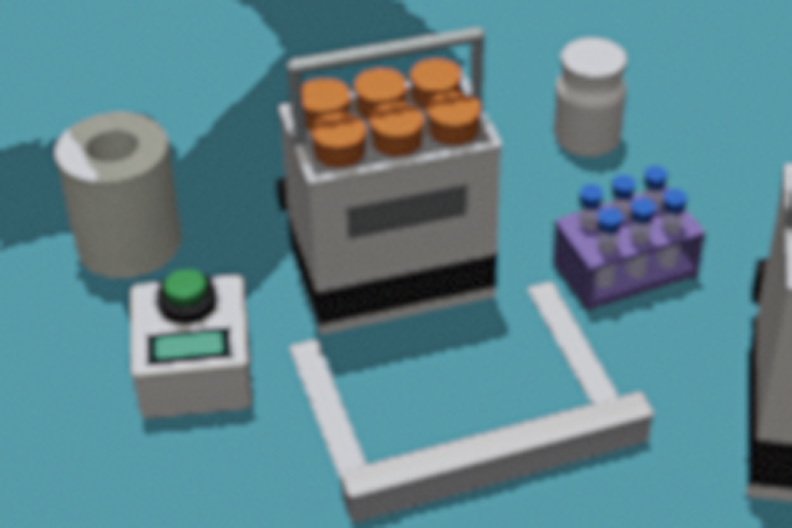

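Run:
```python
from h import *
def f(l): return [((u+.5)/3.3-.5+170,(v+.5)/3.3-.5+135) for u,v in l]
np.set_printoptions(precision=4,suppress=True)
c=imaging.camera_info('top'); print('cam',-cv2.Rodrigues(c['rvec'])[0].T@c['tvec'])
for n,z,l in [('rim TL TR BR BL',.15,[(270,270),(492,268),(496,410),(271,413)]),
 ('kick outer',.042,[(280,485),(480,481)]),('bar near',.03,[(198,80),(498,67)]),('bar far',.03,[(195,50),(497,35)]),
 ('Lline inner top/bot',0,[(231,87),(241,289)]),('Rline inner',0,[(465,75),(480,272)]),
 ('console top corners',.05,[(565,195),(676,210),(664,336),(549,320)]),('button',.072,[(614,288)]),
 ('roll',.1,[(676,491)]),('jar',.085,[(64,532)]),('rack',.048,[(47,250),(187,233),(200,318),(58,335)])]:
    p=ray('top',f(l),z); print(n,p[:,:2].tolist() if 0 else p[:,:2].round(4).tolist())
    if len(p)>1: print('   len',np.linalg.norm(np.diff(p,axis=0),axis=1),'mean',p.mean(0)[:2])
# orange lids, green button in both views
for n in('top','side'):
    im=cv2.imread(f'pics/{n}0.png'); h=cv2.cvtColor(im,cv2.COLOR_BGR2HSV)
    m=cv2.inRange(h,(50,120,60),(75,255,255)); k,l,s,cc=cv2.connectedComponentsWithStats(m)
    print(n,[(s[i,4],cc[i].round(1)) for i in range(1,k) if s[i,4]>30])
```

```text
cam [0.5066 0.0006 1.092 ]
rim TL TR BR BL [[0.5937, 0.0387], [0.5914, -0.1004], [0.503, -0.0996], [0.5047, 0.0399]]
   len [0.1391 0.0884 0.1395] mean [ 0.5482 -0.0303]
kick outer [[0.4552, 0.0392], [0.4544, -0.0983]]
   len [0.1375] mean [ 0.4548 -0.0295]
bar near [[0.7426, 0.0924], [0.7468, -0.1229]]
   len [0.2153] mean [ 0.7447 -0.0153]
bar far [[0.7646, 0.0942], [0.7703, -0.123]]
   len [0.2173] mean [ 0.7675 -0.0144]
Lline inner top/bot [[0.7435, 0.0708], [0.5942, 0.0661]]
   len [0.1493] mean [0.6688 0.0684]
Rline inner [[0.7482, -0.1018], [0.6022, -0.1076]]
   len [0.1461] mean [ 0.6752 -0.1047]
console top corners [[0.6502, -0.1639], [0.6377, -0.2408], [0.5503, -0.2281], [0.5634, -0.1491]]
   len [0.0779 0.0883 0.08  ] mean [ 0.6004 -0.1955]
button [[0.5827, -0.191]]
roll [[0.4476, -0.2199]]
jar [[0.4305, 0.18]]
rack [[0.6209, 0.1974], [0.6304, 0.1001], [0.571, 0.0919], [0.5617, 0.1901]]
   len [0.0978 0.06   0.0986] mean [0.596  0.1449]
top [(np.int32(146), array([356.3, 221.9]))]
side [(np.int32(105), array([195.8, 236.3]))]
```

```bash
cat >> h.py <<'E'
def plan(tgt,yaw):
    "target TCP world, yaw of 'forward' axis (tool -y); prints scaled shift & turn from measured pose"
    s=observe(); T=R.from_quat(s['tool_rot']); 
    x=np.array([np.sin(yaw),-np.cos(yaw),0]); z=np.array([0,0,-1.]); y=np.cross(z,x)
    G=R.from_matrix(np.c_[x,y,z]); 
    print('t',round(s['t'],2),'pos',s['tool_pos'].round(4),'F',s['force'].round(1),'tooly',T.as_matrix()[:,1].round(4),'w',round(s['width'],4))
    print('shift',((T.inv().apply(np.array(tgt)-s['tool_pos']))/.5).round(4),'turn',((T.inv()*G).as_rotvec()/np.radians(120)).round(4))
E
python3 - <<'E'
from h import *
plan([.395,-.030,.20],-.011); plan([.395,-.030,.015],-.011)
# button/side cross-check: project estimated points
print(proj('side',[[.5827,-.191,.072],[.548,-.030,.15],[.6996,-.0166,0]]))
E
```

```text
t 0.1 pos [ 0.1925 -0.5676  0.2219] F [0.5 0.2 0.1] tooly [-9.471e-01 -3.210e-01 -2.000e-04] w 0.0877
shift [-0.8882 -0.7288  0.0454] turn [0.     0.0008 0.1613]
t 0.1 pos [ 0.1925 -0.5676  0.2219] F [0.5 0.2 0.1] tooly [-9.471e-01 -3.210e-01 -2.000e-04] w 0.0877
shift [-0.8876 -0.7287  0.4154] turn [0.     0.0008 0.1613]
[[197.1286981  233.82180632]
 [258.06180543 186.46533595]
 [282.56422747 273.13440196]]
```

Request:
arm_command(series=[[[-0.08,-0.066,0.0],[0,0,0.016]],[[-0.18,-0.148,0.0],[0,0,0.04]],[[-0.28,-0.23,0.0],[0,0,0.07]],[[-0.38,-0.31,0.0],[0,0,0.1]],[[-0.48,-0.39,0.0],[0,0,0.13]],[[-0.58,-0.475,0.0],[0,0,0.161]],[[-0.68,-0.558,0.02],[0,0,0.161]],[[-0.78,-0.64,0.045],[0,0,0.161]],[[-0.85,-0.697,0.045],[0,0,0.161]],[[-0.888,-0.729,0.045],[0,0,0.161]],[[-0.888,-0.729,0.045],[0,0,0.161]],[[-0.888,-0.729,0.13],[0,0,0.161]],[[-0.888,-0.729,0.21],[0,0,0.161]],[[-0.888,-0.729,0.28],[0,0,0.161]],[[-0.888,-0.729,0.3],[0,0,0.161]],[[-0.888,-0.729,0.3],[0,0,0.161]]], jaw=-1)

```text
t: 2.1
tool_pos: [0.3949, -0.0314, 0.0726]
tool_rot: [-0.703, 0.711, 0.001, -0.0]
force: [0.3, -0.3, -0.1]
width: 0.0877
```

Run:
```python
from h import *
plan([.395,-.030,.015],-.011)
for n in('top','side','wrist'): cv2.imwrite(f'pics/{n}1.png',imaging.capture(n)[:,:,::-1])
```

```text
t 2.1 pos [ 0.3949 -0.0314  0.0726] F [ 0.3 -0.3 -0.1] tooly [-0.9999  0.0114  0.0013] w 0.0877
shift [-0.0027 -0.0003  0.1152] turn [ 0.0006  0.0001 -0.0002]
```

View pics/wrist1.png

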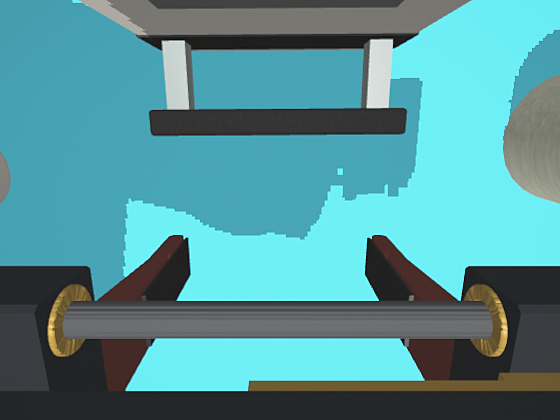

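View pics/top1.png

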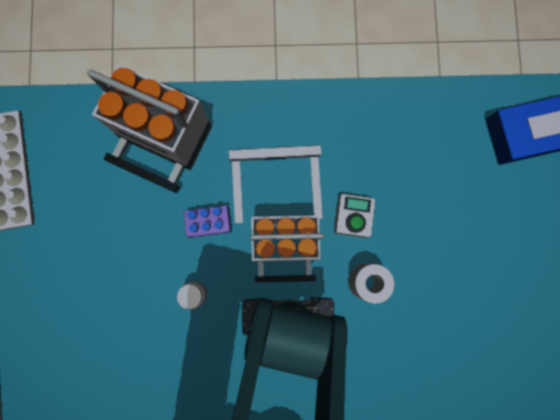

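Request:
arm_command(series=[[[0,0,0.05],[0,0,0]],[[0,0,0.1],[0,0,0]],[[0,0,0.115],[0,0,0]],[[0,-0.03,0.115],[0,0,0]],[[0,-0.06,0.115],[0,0,0]],[[0,-0.08,0.115],[0,0,0]],[[0,-0.088,0.115],[0,0,0]],[[0,-0.094,0.115],[0,0,0]],[[0,-0.1,0.115],[0,0,0]],[[0,-0.106,0.115],[0,0,0]],[[0,-0.106,0.115],[0,0,0]]])

```text
t: 3.62
tool_pos: [0.4424, -0.0303, 0.0145]
tool_rot: [-0.704, 0.71, 0.004, -0.003]
force: [-9.8, -1.1, 7.4]
width: 0.0878
```

Run:
```python
from h import *
plan([.4485,-.030,.015],-.011)
print(observe()['wrist_torque'])
for n in('top','side','wrist'): cv2.imwrite(f'pics/{n}2.png',imaging.capture(n)[:,:,::-1])
a=cv2.imread('pics/side2.png')[130:290,140:380]; cv2.imwrite('pics/side2c.png',cv2.resize(a,None,fx=3.3,fy=3.3,interpolation=cv2.INTER_CUBIC))
```

```text
t 3.62 pos [ 0.4424 -0.0303  0.0145] F [-9.8 -1.1  7.4] tooly [-0.9999  0.0091  0.0101] w 0.0878
shift [-0.0007 -0.0122 -0.0011] turn [0.0048 0.0007 0.0009]
[0.10281461 1.50006251 0.40518862]
```

View pics/wrist2.png

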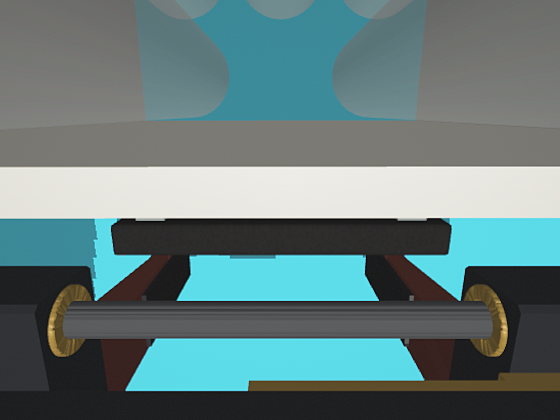

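View pics/side2c.png

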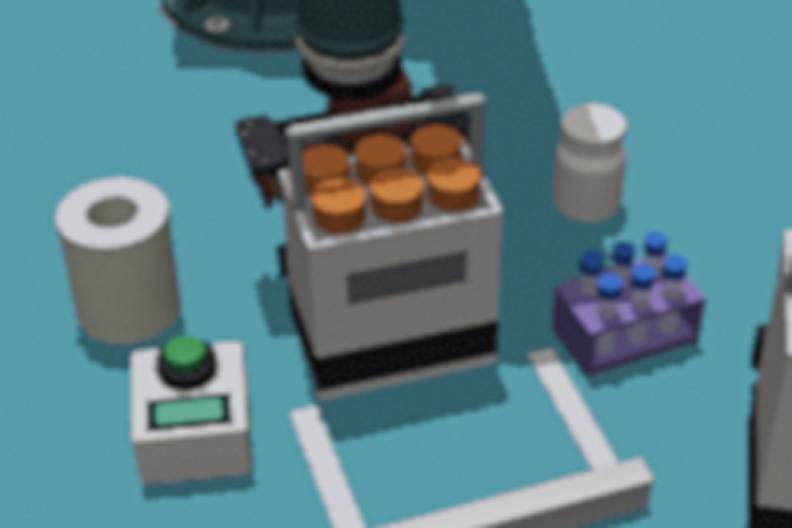

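Request:
arm_command(series=[[[0,-0.008,0],[0,0,0]],[[-0.001,-0.02,0],[0,0,-0.001]],[[-0.002,-0.034,0],[0,0,-0.002]],[[-0.003,-0.048,0],[0,0,-0.0035]],[[-0.004,-0.062,0],[0,0,-0.005]],[[-0.006,-0.076,0],[0,0,-0.0065]],[[-0.008,-0.09,0],[0,0,-0.008]],[[-0.009,-0.104,0],[0,0,-0.0095]],[[-0.01,-0.118,0],[0,0,-0.011]],[[-0.012,-0.132,0],[0,0,-0.0125]],[[-0.013,-0.146,0],[0,0,-0.014]],[[-0.015,-0.16,0],[0,0,-0.0155]],[[-0.016,-0.174,0],[0,0,-0.017]],[[-0.018,-0.188,0],[0,0,-0.0186]],[[-0.019,-0.202,0],[0,0,-0.0186]],[[-0.02,-0.216,0],[0,0,-0.0186]],[[-0.022,-0.23,0],[0,0,-0.0186]],[[-0.023,-0.244,0],[0,0,-0.0186]],[[-0.023,-0.256,0],[0,0,-0.0186]],[[-0.023,-0.262,0],[0,0,-0.0186]]])

```text
t: 6.28
tool_pos: [0.5697, -0.02, 0.0138]
tool_rot: [0.717, -0.697, -0.007, 0.005]
force: [-18.6, -1.1, 14.8]
width: 0.088
```

Run:
```python
from h import *
plan([.605,-.0195,.015],.028)
for n in('top','side'): cv2.imwrite(f'pics/{n}3.png',imaging.capture(n)[:,:,::-1])
a=cv2.imread('pics/top3.png')[135:315,170:410]; cv2.imwrite('pics/top3c.png',cv2.resize(a,None,fx=3.3,fy=3.3,interpolation=cv2.INTER_CUBIC))
a=cv2.imread('pics/side3.png')[150:310,140:380]; cv2.imwrite('pics/side3c.png',cv2.resize(a,None,fx=3.3,fy=3.3,interpolation=cv2.INTER_CUBIC))
```

```text
t 6.28 pos [ 0.5697 -0.02    0.0138] F [-18.6  -1.1  14.8] tooly [-0.9994 -0.029   0.0173] w 0.088
shift [ 0.0011 -0.0706 -0.0036] turn [0.0083 0.0012 0.0005]
```

View pics/top3c.png

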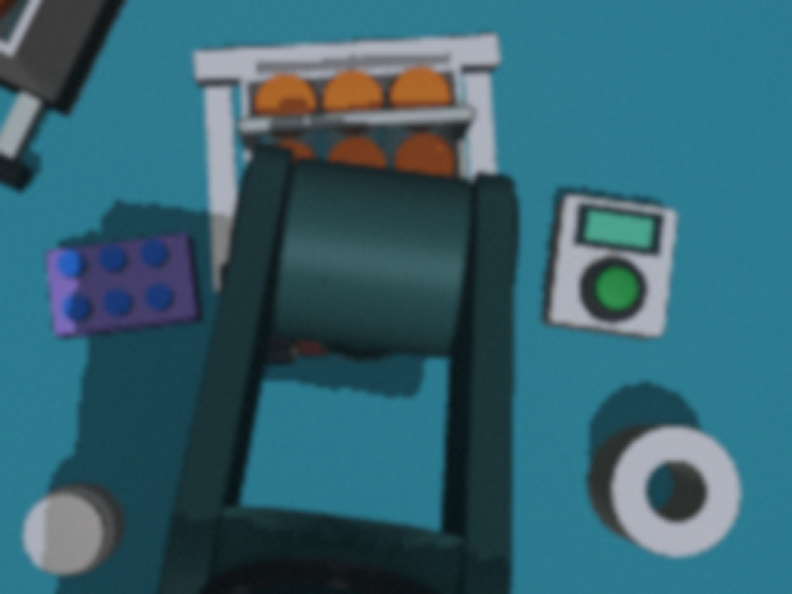

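View pics/side3c.png

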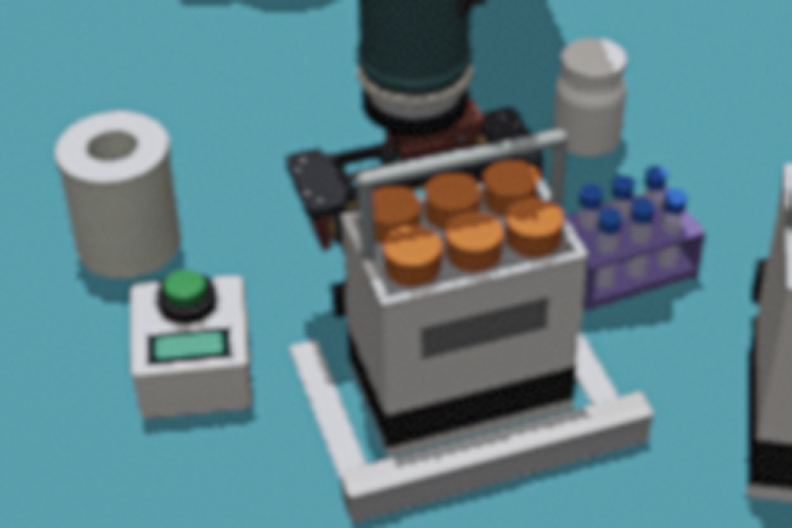

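Request:
arm_command(series=[[[0,-0.006,0],[0,0,0]],[[0,-0.014,-0.001],[0,0,0]],[[0,-0.022,-0.002],[0,0,0]],[[0,-0.03,-0.003],[0,0,0]],[[0,-0.038,-0.004],[0,0,0]],[[0,-0.044,-0.004],[0,0,0]],[[0,-0.05,-0.004],[0,0,0]],[[0,-0.054,-0.004],[0,0,0]],[[0,-0.058,-0.004],[0,0,0]],[[0,-0.058,-0.004],[0,0,0]]])

```text
t: 7.62
tool_pos: [0.595, -0.0198, 0.0139]
tool_rot: [0.717, -0.697, -0.009, 0.008]
force: [-21.3, -4.0, 4.8]
width: 0.0879
```

Run:
```python
from h import *
plan([.605,-.0195,.015],.028); print(observe()['wrist_torque'])
for n in('top','side'): cv2.imwrite(f'pics/{n}4.png',imaging.capture(n)[:,:,::-1])
a=cv2.imread('pics/top4.png')[135:255,210:370]; cv2.imwrite('pics/top4c.png',cv2.resize(a,None,fx=5,fy=5,interpolation=cv2.INTER_CUBIC))
a=cv2.imread('pics/side4.png')[180:310,210:370]; cv2.imwrite('pics/side4c.png',cv2.resize(a,None,fx=4.6,fy=4.6,interpolation=cv2.INTER_CUBIC))
```

```text
t 7.62 pos [ 0.595  -0.0198  0.0139] F [-21.3  -4.    4.8] tooly [-0.9993 -0.0295  0.0242] w 0.0879
shift [-0.     -0.0199 -0.0027] turn [0.0116 0.001  0.0007]
[-0.64114758  3.28430695 -0.0125606 ]
```

View pics/top4c.png

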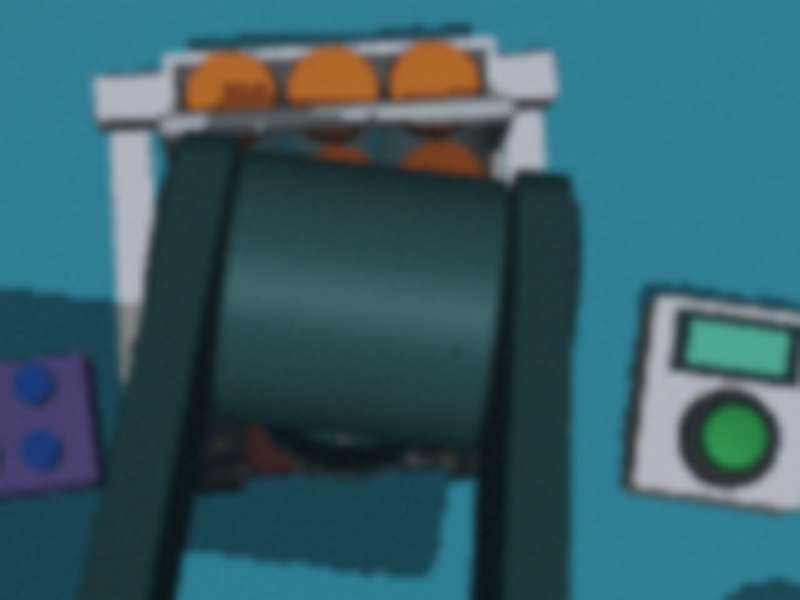

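View pics/side4c.png

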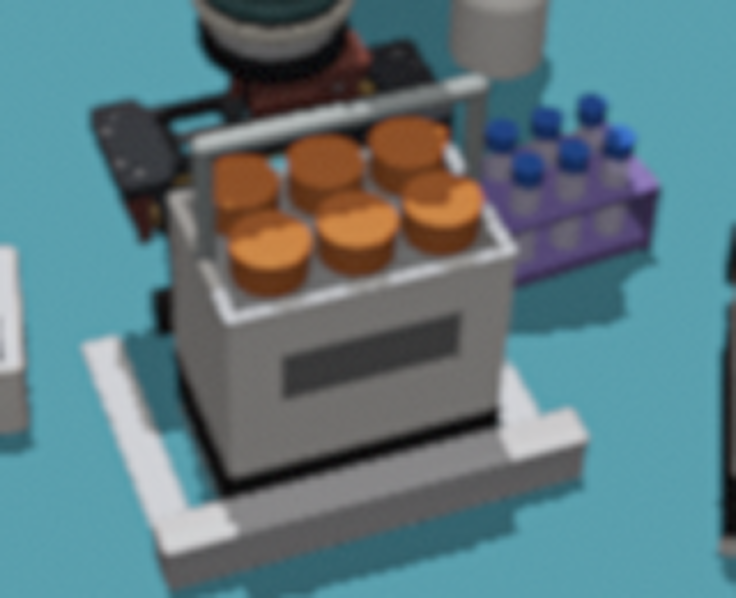

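Request:
arm_command(series=[[[0,-0.004,0],[0,0,0]],[[0,-0.008,0],[0,0,0]],[[0,-0.012,0],[0,0,0]],[[0,-0.012,0],[0,0,0]]])

```text
t: 8.22
tool_pos: [0.5949, -0.0198, 0.0139]
tool_rot: [0.717, -0.696, -0.013, 0.012]
force: [-35.6, -6.5, 20.0]
width: 0.0881
```

Request:
arm_command(series=[[[0,0.014,0],[0,0,0]],[[0,0.03,0],[0,0,0]],[[0,0.06,0],[0,0,0]],[[0,0.11,0],[0,0,0]],[[0,0.17,0],[0,0,0]],[[0,0.22,-0.06],[0,0,0]],[[0,0.27,-0.15],[0,0,0]],[[0,0.32,-0.25],[0,0,0]],[[0,0.36,-0.3],[0,0,0]],[[0,0.36,-0.3],[0,0,0]]])

```text
t: 9.48
tool_pos: [0.4348, -0.0254, 0.1692]
tool_rot: [0.717, -0.697, 0.002, -0.001]
force: [0.1, 0.7, -0.6]
width: 0.0878
```

Run:
```python
from h import *
for n in('top','side','wrist'): cv2.imwrite(f'pics/{n}5.png',imaging.capture(n)[:,:,::-1])
a=cv2.imread('pics/top5.png')[135:255,210:370]; cv2.imwrite('pics/top5c.png',cv2.resize(a,None,fx=5,fy=5,interpolation=cv2.INTER_CUBIC))
a=cv2.imread('pics/side5.png')[180:310,210:370]; cv2.imwrite('pics/side5c.png',cv2.resize(a,None,fx=4.6,fy=4.6,interpolation=cv2.INTER_CUBIC))
```

```text
(no output)
```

View pics/top5c.png

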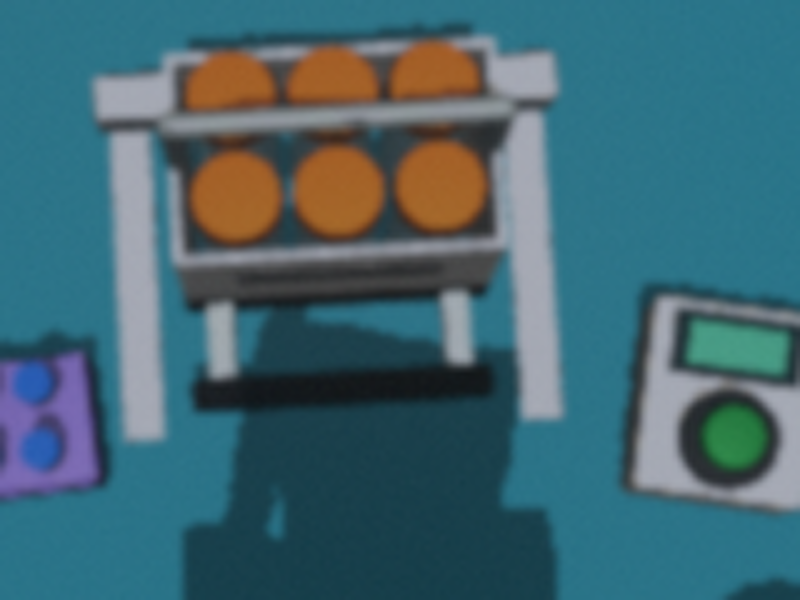

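View pics/side5c.png

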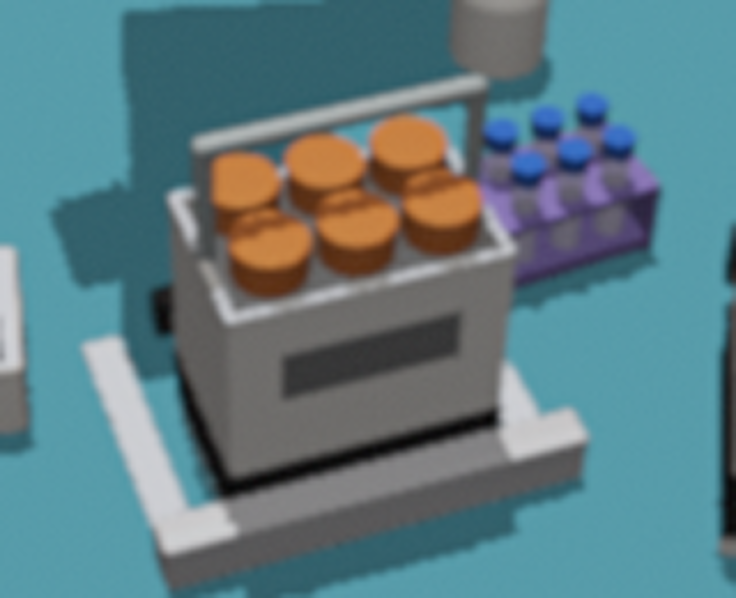

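View pics/wrist5.png

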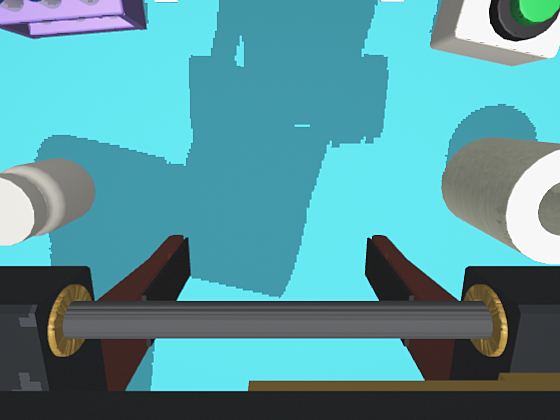

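Run:
```python
from h import *
def f(l): return [((u+.5)/5-.5+210,(v+.5)/5-.5+135) for u,v in l]
k=ray('top',f([(195,410),(491,395)]),.042); print('kick',k.round(4).tolist(),k.mean(0),'yaw',np.arctan2(-(k[0]-k[1])[0],(k[0]-k[1])[1]))
r=ray('top',f([(165,53),(493,38),(505,245),(177,265)]),.15); print('rim',r.round(4).tolist(),r.mean(0))
plan([.5827,-.191,.12],.028)
```

```text
kick [[0.6035, 0.0497, 0.042], [0.607, -0.0869, 0.042]] [ 0.60525717 -0.01858615  0.042     ] yaw 0.02568695568410969
rim [[0.7446, 0.0543, 0.15], [0.7477, -0.0839, 0.15], [0.6594, -0.0859, 0.15], [0.6543, 0.051, 0.15]] [ 0.70150827 -0.01611391  0.15      ]
t 9.62 pos [ 0.4349 -0.0253  0.1667] F [-0.9  0.5 -0.1] tooly [-9.996e-01 -2.840e-02 -5.000e-04] w 0.0879
shift [ 0.3397 -0.2861  0.0934] turn [-0.0002  0.0001  0.0002]
```

Request:
arm_command(series=[[[0.06,-0.05,0],[0,0,0]],[[0.13,-0.11,0],[0,0,0]],[[0.2,-0.17,0],[0,0,0]],[[0.27,-0.227,0],[0,0,0]],[[0.32,-0.27,0],[0,0,0]],[[0.34,-0.286,0.03],[0,0,0]],[[0.34,-0.286,0.08],[0,0,0]],[[0.34,-0.286,0.093],[0,0,0]],[[0.34,-0.286,0.093],[0,0,0]]], jaw=1, newtons=20)

```text
t: 10.75
tool_pos: [0.5811, -0.1901, 0.1193]
tool_rot: [0.717, -0.697, -0.001, 0.0]
force: [0.8, 0.2, 0.1]
width: 0.0015
```

Run:
```python
from h import *
plan([.5827,-.191,.065],.028)
for n in('side','wrist','top'): cv2.imwrite(f'pics/{n}6.png',imaging.capture(n)[:,:,::-1])
print(proj('wrist',[[.5827,-.191,.072]]))
a=cv2.imread('pics/side6.png')[170:290,120:280]; cv2.imwrite('pics/side6c.png',cv2.resize(a,None,fx=4.6,fy=4.6,interpolation=cv2.INTER_CUBIC))
```

```text
t 10.75 pos [ 0.5811 -0.1901  0.1193] F [0.8 0.2 0.1] tooly [-0.9996 -0.029   0.0026] w 0.0015
shift [ 0.002  -0.0034  0.1087] turn [0.0012 0.0007 0.0005]
[[278.81995983 226.5695071 ]]
```

View pics/wrist6.png

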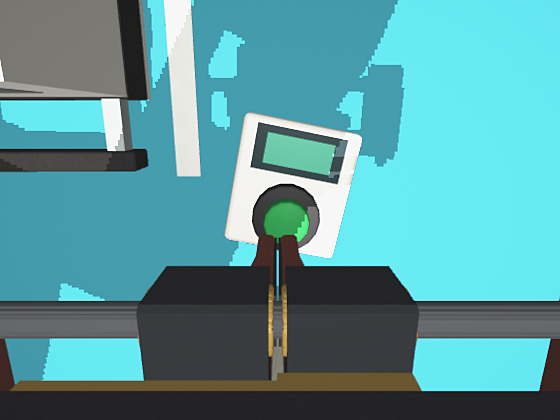

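View pics/side6c.png

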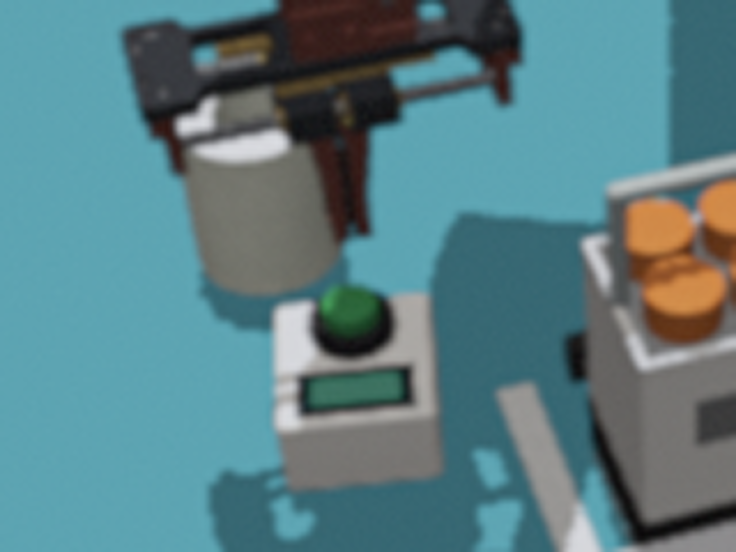

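Run:
```python
from h import *
im=cv2.imread('pics/wrist6.png'); h=cv2.cvtColor(im,cv2.COLOR_BGR2HSV)
m=cv2.inRange(h,(50,120,60),(75,255,255)); m[:190]=0
c=max(cv2.findContours(m,0,1)[0],key=cv2.contourArea); print(cv2.boundingRect(c),cv2.minEnclosingCircle(c))
print('wrist',ray('wrist',[(287,224)],.072))
print('top',ray('top',[(356.3,221.9)],.070)); 
im=cv2.imread('pics/side6.png'); h=cv2.cvtColor(im,cv2.COLOR_BGR2HSV)
m=cv2.inRange(h,(50,100,40),(75,255,255)); c=max(cv2.findContours(m,0,1)[0],key=cv2.contourArea); print(cv2.boundingRect(c))
print('side',ray('side',[(195.8,236.3)],.069))
```

```text
(263, 199, 46, 44) ((285.6737060546875, 221.3638458251953), 23.506452560424805)
wrist [[ 0.5845543  -0.19612934  0.072     ]]
top [[ 0.58292034 -0.19264673  0.07      ]]
(190, 233, 13, 10)
side [[ 0.58691299 -0.1952659   0.069     ]]
```

Request:
arm_command(series=[[[0.009,-0.0065,0.03],[0,0,0]],[[0.009,-0.0065,0.07],[0,0,0]],[[0.009,-0.0065,0.085],[0,0,0]],[[0.009,-0.0065,0.094],[0,0,0]],[[0.009,-0.0065,0.1],[0,0,0]],[[0.009,-0.0065,0.106],[0,0,0]],[[0.009,-0.0065,0.112],[0,0,0]],[[0.009,-0.0065,0.116],[0,0,0]],[[0.009,-0.0065,0.116],[0,0,0]]])

```text
t: 12.02
tool_pos: [0.5858, -0.1956, 0.0659]
tool_rot: [0.717, -0.697, 0.001, -0.0]
force: [-8.3, 3.0, 26.4]
width: 0.0008
```

Request:
arm_command(series=[[[0,0,-0.01],[0,0,0]],[[0,0,-0.03],[0,0,0]],[[0,0,-0.07],[0,0,0]],[[0,0,-0.14],[0,0,0]],[[0,0.05,-0.22],[0,0,0]],[[0,0.13,-0.28],[0,0,0]],[[0,0.22,-0.3],[0,0,0]],[[0,0.28,-0.3],[0,0,0]],[[0,0.28,-0.3],[0,0,0]]])

```text
t: 13.15
tool_pos: [0.4442, -0.1993, 0.2131]
tool_rot: [0.717, -0.697, 0.0, -0.0]
force: [0.0, -0.4, 0.5]
width: 0.0004
```

Run:
```python
from h import *
for n in('side','top'): cv2.imwrite(f'pics/{n}7.png',imaging.capture(n)[:,:,::-1])
a=cv2.imread('pics/side7.png')[150:310,140:380]; cv2.imwrite('pics/side7c.png',cv2.resize(a,None,fx=3.3,fy=3.3,interpolation=cv2.INTER_CUBIC))
a=cv2.imread('pics/top7.png')[135:315,170:410]; cv2.imwrite('pics/top7c.png',cv2.resize(a,None,fx=3.3,fy=3.3,interpolation=cv2.INTER_CUBIC))
h=cv2.cvtColor(cv2.imread('pics/side7.png'),cv2.COLOR_BGR2HSV);m=cv2.inRange(h,(50,120,60),(75,255,255)); k,l,s,cc=cv2.connectedComponentsWithStats(m)
print([(s[i,4],cc[i].round(1)) for i in range(1,k) if s[i,4]>30])
```

```text
[(np.int32(92), array([195.6, 236.6]))]
```

View pics/side7c.png

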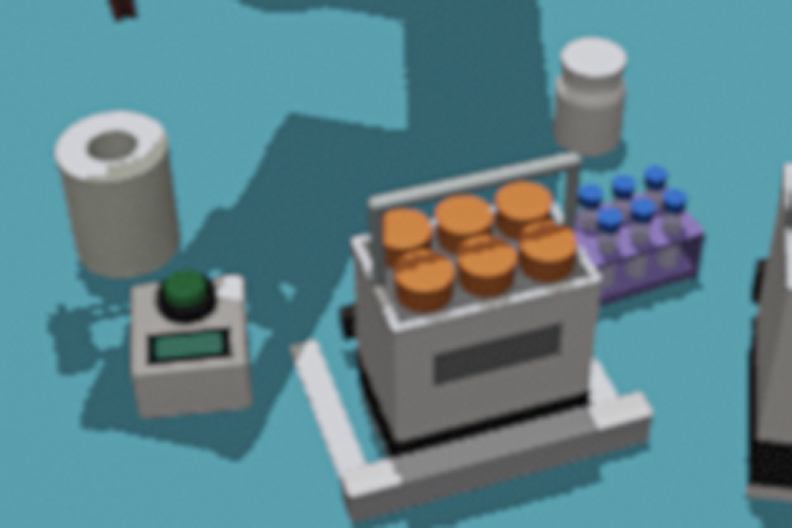

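View pics/top7c.png

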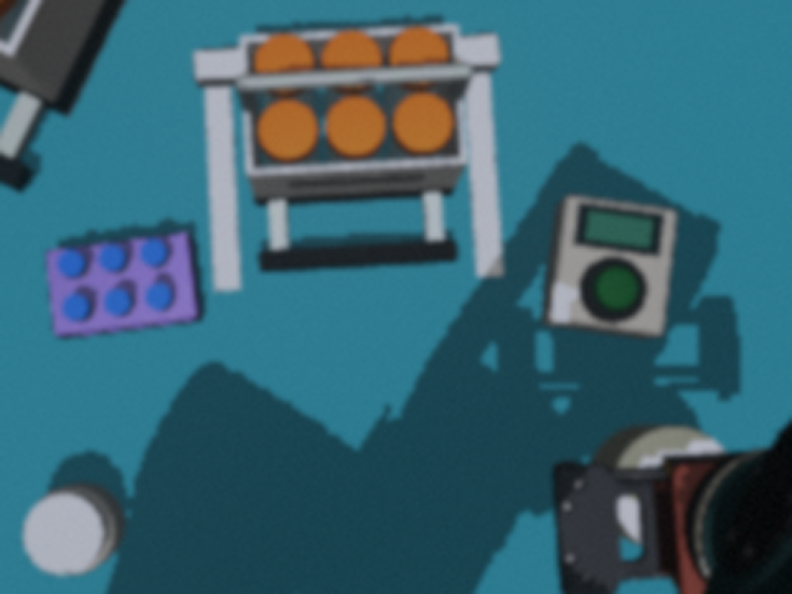

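The crate is flat on the bar and between the lines, the button is back up, and the bystanders are where they were. The arm is clear of everything, so I'm handing in.

```bash
python3 -c "
from plant import arm; print(arm.sign_off())"
```

```text
the job is handed in; nothing more can be done
None
```

I pushed the smaller crate along the bench by its kick bar until it stopped flat against the stop bar. I then pressed the green button fully down and let it come back up, and handed the job in at about 13 s. The hand-in gives no verdict, so what follows is from my own checks.

- **Crate:** further pushing raised the force from 21 to 36 N with no movement, so it is against the bar. After the push, its origin measured about (0.700, -0.016) with yaw 0.026 rad; I measured the bay at (0.700, -0.017) with yaw 0.028. The pictures show it upright between the white lines. I never lifted it or touched the handle.
- **Button:** the tool reached z = 0.0659 m at 26 N, which matches full travel (0.066 m). In the side view afterwards the button was back at its first position, within 0.3 px.
- **Bystanders:** the rack, jar and roll look unmoved. In the last top view the gripper partly hid the roll, but the side view shows it in place.
- **Disagreements:** the three cameras differed by about 4 mm on the button's position, so I aimed between them. The press also showed 8 N of sideways force, with no visible effect. While pushing, the tool felt up to 20 N upward, meaning it pressed down on the kick bar; the crate stayed upright.

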